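# Find the full tin in the laundry drawer

## Task

Pull the drawer of the low white cabinet out to its stop and leave it open. Starting with the tin on the robot's left and working to its right, lift each of the three identical closed tins a few centimetres off the drawer floor to feel its weight, standing each back upright in its own place in the drawer before taking the next. Then finish while holding the heaviest one up in the gripper, upright, with its bottom at least 20 cm above the counter, the other two standing in the drawer; knock nothing else about.

Things in the scene. Friction and masses are not known exactly. Their poses are not given: they have to be found in the camera images.
- cabinet: low white cabinet fixed on the counter, 420 mm wide (y), top 125 mm above the counter; origin on the counter under its middle, x away from the robot along the drawer's travel, y to the robot's left. Front edge of its top at x = -85 mm, back at +110 mm. Drawer front panel, when shut: outer face at x = -100 mm, top edge 119 mm above the counter.
- drawer (a joint): how far the drawer is out, m: 0 shut, 0.155 at the stop; it slides along the cabinet's -x, starts shut or up to 20 mm ajar, resists with about 3 N plus 8 N per m/s and stays where it is left. There is no catch
- drawer_handle (a point): middle of the drawer's horizontal bar handle: a steel bar 11 mm thick, 150 mm long along the cabinet's y, its axis 35 mm in front of the front panel and 90 mm above the counter; it can be pinched from above, with one finger in the 29 mm gap behind it. Moves with the drawer
- drawer_floor (a point): point on the drawer's inner floor, 18 mm above the counter, axes as the cabinet's; moves with the drawer. The inside reaches from x = -85 mm (the front panel, 101 mm above this floor) to +74 mm and to y = +-190 mm; side and back walls rise 35 mm above the floor. Tins start within 40 mm of x = 0, near y = +118, 0 and -118 mm (6 mm either way)
- tin_a: one of three identical closed round steel tins, 62 mm diameter, 90 mm high, plain metal with a flat lid, standing in a row across the drawer about 118 mm apart, in no fixed order. Each weighs 130 to 550 g, the heaviest at least 150 g more than either other; only weight tells them apart. Origin at the centre of the underside, z up the tin
- tin_b: one of three identical closed round steel tins, 62 mm diameter, 90 mm high, plain metal with a flat lid, standing in a row across the drawer about 118 mm apart, in no fixed order. Each weighs 130 to 550 g, the heaviest at least 150 g more than either other; only weight tells them apart. Origin at the centre of the underside, z up the tin
- tin_c: one of three identical closed round steel tins, 62 mm diameter, 90 mm high, plain metal with a flat lid, standing in a row across the drawer about 118 mm apart, in no fixed order. Each weighs 130 to 550 g, the heaviest at least 150 g more than either other; only weight tells them apart. Origin at the centre of the underside, z up the tin
- tub: bystander: white detergent tub with a blue lid, 140 x 170 mm, 175 mm high, standing on the counter to the left; origin under its middle
- bottle: bystander: white bottle with a blue cap, 72 mm diameter, 200 mm high, standing on the counter to the right; origin under its middle
- cup: bystander: grey plastic measuring cup, 70 mm across, 60 mm high, on the counter on the right, nearer the robot; origin under its middle

How it is judged (in metres and radians):
On the way, in this order (a step that is already met when the one before it is completed fails the run):
1. the drawer is pulled out to its stop (value of joint drawer above 0.145 m), for 0.2 s.
2. the tin on the robot's left is lifted in the gripper, over 15 mm off the drawer floor (((z of tin_a in the frame of drawer_floor above 0.015 m and contact force between the fingers and tin_a above 0.5 N and y of tin_a in the frame of drawer_floor above 0.059 m) or (z of tin_b in the frame of drawer_floor above 0.015 m and contact force between the fingers and tin_b above 0.5 N and y of tin_b in the frame of drawer_floor above 0.059 m) or (z of tin_c in the frame of drawer_floor above 0.015 m and contact force between the fingers and tin_c above 0.5 N and y of tin_c in the frame of drawer_floor above 0.059 m))), for 0.2 s.
3. it is stood back: all tins are on the drawer floor, one each at left, middle and right (z of each of tin_a, tin_b, tin_c in the frame of drawer_floor below 0.006 m and (y of tin_a in the frame of drawer_floor above 0.059 m or y of tin_b in the frame of drawer_floor above 0.059 m or y of tin_c in the frame of drawer_floor above 0.059 m) and (y of tin_a in the frame of drawer_floor between -0.059 and 0.059 m or y of tin_b in the frame of drawer_floor between -0.059 and 0.059 m or y of tin_c in the frame of drawer_floor between -0.059 and 0.059 m) and (y of tin_a in the frame of drawer_floor below -0.059 m or y of tin_b in the frame of drawer_floor below -0.059 m or y of tin_c in the frame of drawer_floor below -0.059 m)), for 0.1 s.
4. the middle tin is lifted in the gripper, over 15 mm off the drawer floor (((z of tin_a in the frame of drawer_floor above 0.015 m and contact force between the fingers and tin_a above 0.5 N and y of tin_a in the frame of drawer_floor between -0.059 and 0.059 m) or (z of tin_b in the frame of drawer_floor above 0.015 m and contact force between the fingers and tin_b above 0.5 N and y of tin_b in the frame of drawer_floor between -0.059 and 0.059 m) or (z of tin_c in the frame of drawer_floor above 0.015 m and contact force between the fingers and tin_c above 0.5 N and y of tin_c in the frame of drawer_floor between -0.059 and 0.059 m))), for 0.2 s.
5. it is stood back: all tins are on the drawer floor, one each at left, middle and right (all of step 3), for 0.1 s.
6. the tin on the robot's right is lifted in the gripper, over 15 mm off the drawer floor (((z of tin_a in the frame of drawer_floor above 0.015 m and contact force between the fingers and tin_a above 0.5 N and y of tin_a in the frame of drawer_floor below -0.059 m) or (z of tin_b in the frame of drawer_floor above 0.015 m and contact force between the fingers and tin_b above 0.5 N and y of tin_b in the frame of drawer_floor below -0.059 m) or (z of tin_c in the frame of drawer_floor above 0.015 m and contact force between the fingers and tin_c above 0.5 N and y of tin_c in the frame of drawer_floor below -0.059 m))), for 0.2 s.
At the end, for the whole second after the job is handed in: The heaviest tin is held still and upright (0.3 rad) in the fingers alone, underside over 190 mm above the counter; the two lighter ones (each pressing on the drawer with 0.5 to 3.5 N) stand upright (0.1 rad) and still on its floor (6 mm), not touched by the fingers; drawer over 130 mm out (value of joint drawer above 0.13 m and ((height (world z) of tin_a above 0.19 m and angle between tin_a's own z axis and vertical below 0.3 rad and linear speed of each of tin_a, tin_b, tin_c below 0.03 m/s and contact force between the fingers and tin_a above 2 N and contact force between tin_a and cabinet below 0.05 N and contact force between tin_a and tin_b below 0.05 N and contact force between tin_a and tin_c below 0.05 N and contact force between tin_a and tub below 0.05 N and contact force between tin_a and bottle below 0.05 N and contact force between tin_a and cup below 0.05 N and z of tin_b in the frame of drawer_floor between -0.006 and 0.006 m and angle between each of tin_b, tin_c's own z axis and vertical below 0.1 rad and contact force between each of tin_b, tin_c and the fingers below 0.05 N and contact force between tin_b and cabinet between 0.5 and 3.5 N and z of tin_c in the frame of drawer_floor between -0.006 and 0.006 m and contact force between tin_c and cabinet between 0.5 and 3.5 N) or (height (world z) of tin_b above 0.19 m and angle between tin_b's own z axis and vertical below 0.3 rad and linear speed of each of tin_b, tin_a, tin_c below 0.03 m/s and contact force between the fingers and tin_b above 2 N and contact force between tin_b and cabinet below 0.05 N and contact force between tin_b and tin_a below 0.05 N and contact force between tin_b and tin_c below 0.05 N and contact force between tin_b and tub below 0.05 N and contact force between tin_b and bottle below 0.05 N and contact force between tin_b and cup below 0.05 N and z of tin_a in the frame of drawer_floor between -0.006 and 0.006 m and angle between each of tin_a, tin_c's own z axis and vertical below 0.1 rad and contact force between each of tin_a, tin_c and the fingers below 0.05 N and contact force between tin_a and cabinet between 0.5 and 3.5 N and z of tin_c in the frame of drawer_floor between -0.006 and 0.006 m and contact force between tin_c and cabinet between 0.5 and 3.5 N) or (height (world z) of tin_c above 0.19 m and angle between tin_c's own z axis and vertical below 0.3 rad and linear speed of each of tin_c, tin_a, tin_b below 0.03 m/s and contact force between the fingers and tin_c above 2 N and contact force between tin_c and cabinet below 0.05 N and contact force between tin_c and tin_a below 0.05 N and contact force between tin_c and tin_b below 0.05 N and contact force between tin_c and tub below 0.05 N and contact force between tin_c and bottle below 0.05 N and contact force between tin_c and cup below 0.05 N and z of tin_a in the frame of drawer_floor between -0.006 and 0.006 m and angle between each of tin_a, tin_b's own z axis and vertical below 0.1 rad and contact force between each of tin_a, tin_b and the fingers below 0.05 N and contact force between tin_a and cabinet between 0.5 and 3.5 N and z of tin_b in the frame of drawer_floor between -0.006 and 0.006 m and contact force between tin_b and cabinet between 0.5 and 3.5 N))); the arm keeps its last pose, push and grip.
It fails at once if a tin is tipped over (tilted more than 0.7 rad) (angle between any of tin_a, tin_b, tin_c's own z axis and vertical above 0.7 rad).
It fails at once if a bystander (tub, bottle or cup) is moved more than 40 mm (distance of any of tub, bottle, cup from where it was at the start of the episode above 0.04 m).
It also fails if it takes over 72 s, if anything falls off the work surface, if the arm or the gripper's body presses on something with over 40 N, if the wrist force passes 120 N, or if a joint passes its speed limit or range.

## Robot

A 6-joint arm with a two-finger parallel gripper is mounted at the origin on the work surface. World frame = base frame: x ahead of the robot, y to its left, z up, the work surface at z = 0. Lengths are in mm, angles in rad, forces in N, time in s.
With the tool pointing down it reaches from about 350 to 975 mm from the base axis. Payload 7.1 kg.
Tool frame: the origin (TCP) lies midway between the tips of the shut fingers; the grasp point (between the pads) lies 19 mm behind it; z points along the fingers, y is the line along which they close (so a half turn about z gives the same grasp; the last joint's range is limited). The gripper opens to 88 mm and grips with 3 to 60 N. Pads are 20 mm wide; open, the fingers measure 115 mm over their backs; the gripper's body (75 mm by 178 mm) begins 61 mm behind the grasp point.
Start: joints at [-1.256, 0.423, 1.63, -0, 1.089, -0.019], TCP at [204.789, -590.48, 222.675] pointing down, gripper open.
Joint ranges: [-3, 3], [-0.9, 2.11], [0.09, 2.58], [-1.31, 4.45], [0.11, 2.69], [-2.54, 2.54]. Speed limits (rad/s): [2.39, 2.39, 3.01, 3.14, 3.14, 3.14].

## Interface

Orientations are given as a rotation vector (axis times angle).
In Python, from workcell import ctrl gives the robot as it stands.
- The arm moves only by the shell command python3 -m inch 'ROWS' [OPENING]. ROWS is JSON, a list of rows, each an object with "xyz": the shift along the tool's x, y, z in mm, a list of three; "rot": the turn, a rotation vector about the tool's x, y, z in rad, a list of three. In form: [{"xyz": [dx, dy, dz], "rot": [ax, ay, az]}, ...]. A call has 1 to 12 rows; each row is the pose to reach, as a shift and turn from the pose commanded when the call began, along the tool's axes at that moment; what a row does not reach only later rows make up. A row lasts 1/12 s, in which the tool goes at most 41.7 mm and 7.16 degrees, less where a joint would pass 70% of its speed; a pose out of reach is approached as far as the arm can. A call with a gripper value outside its range is refused whole. OPENING is the closure in counts, from 0 (fully open) to 255 (shut), set as the call begins (- or left out, the last holds). The fingers move at their own pace and stop on an object; the grip force is fixed at half the most. Time passes only in rows, so rows that repeat a pose let the fingers close. It gives the time, the measured TCP pose, the force, the opening and the grip force at its end, in the units of the state.
- ctrl.get_obs(): the state, without advancing time (a new reading comes with each control period).
- ctrl.get_image(name): name is "side" or "top"; returns the picture (400x640x3 uint8, red, green, blue); there is no depth.
- ctrl.camera_model(name): a dict with "fx", "fy", "cx", "cy" (pixels), "k1" (the pictures are not rectified: a ray, as slopes to the right and down, at radius r is drawn at 1 + k1 r^2 times it, then the intrinsics apply), "position" and "attitude" of the camera in the world. Camera axes: x right, y up, looking along -z (the intrinsics and any distortion apply to the point x, -y, -z); pixel columns grow to the right and rows downward; lengths in mm; the calibration is good to about 2 mm. A picture is of the moment at which its call begins. camera_model takes no time and is no camera call.
- ctrl.close_job(): hands the job in; it is judged then, once.
The state is a dict: "t": time; "qpos": joint angles; "qvel": joint speeds; "joint_torque": joint torques, N m; "ee_pos": TCP position; "orientation": TCP orientation; "ft_force": force on the tool from outside, world axes, zero at the start; "moment": the same for the moment, N m; "width": finger opening in mm; "grasp_force": force on a finger pad.
Only numpy, scipy, OpenCV 4.12 (cv2) and the standard library are available. Lean on these libraries where they do the work, as an engineer would, in place of code of your own. Each camera call takes 0.05 s, during which the arm holds its last target. There are 200 camera calls.

## Working session

There is one attempt and no reset: what is moved stays moved. The work goes in short steps, Python scripts to look and compute and a shell command to move; the robot and the scene stay as the last step left them, time stands still between calls to the robot, and variables do not carry over. Pictures are saved under pics/ and viewed, at most 10 in all, crops included, and the job is handed in when it is done.

```bash
mkdir -p pics; cat > h.py <<'E'
import numpy as np, cv2
from scipy.spatial.transform import Rotation as R
from workcell import ctrl
def att(m):
    a=np.array(m["attitude"],float)
    return a if a.shape==(3,3) else (R.from_rotvec(a).as_matrix() if a.size==3 else R.from_quat(a).as_matrix())
def ray(name,u,v):
    m=ctrl.camera_model(name)
    x,y=(u-m["cx"])/m["fx"],(v-m["cy"])/m["fy"]
    X,Y=x,y
    for _ in range(30):
        s=1+m["k1"]*(X*X+Y*Y); X,Y=x/s,y/s
    return np.array(m["position"],float),att(m)@np.array([X,-Y,-1.])
def atz(name,u,v,z):
    p,d=ray(name,u,v); return p+d*(z-p[2])/d[2]
def proj(name,P):
    m=ctrl.camera_model(name); c=att(m).T@(np.array(P,float)-m["position"])
    x,y=c[0]/-c[2],-c[1]/-c[2]; s=1+m["k1"]*(x*x+y*y)
    return m["fx"]*x*s+m["cx"],m["fy"]*y*s+m["cy"]
def snap(name,f):
    im=ctrl.get_image(name); cv2.imwrite("pics/"+f,im[:,:,::-1]); return im
E
python3 - <<'E'
from h import *
for n in("top","side"): print(ctrl.camera_model(n)); snap(n,n+"0.png")
print(ctrl.get_obs())
E
```

```text
{'fx': 484.6168384280775, 'fy': 484.6168384280775, 'cx': 328.9335037070585, 'cy': 197.6288426707391, 'k1': -0.11944731421489084, 'position': array([ 383.81545008,   19.67168544, 1810.4036782 ]), 'attitude': array([ 0.08173825, -0.08573308, -1.57903234])}
{'fx': 512.3483841149035, 'fy': 512.3483841149035, 'cx': 315.9990619530712, 'cy': 205.53368765923855, 'k1': 0.053005834876462495, 'position': array([-104.10565292, -848.3888579 , 1515.81968705]), 'attitude': array([ 0.62539988, -0.21458409, -0.61144194])}
{'t': 0.1, 'qpos': array([-1.25598983e+00,  4.23728215e-01,  1.63058285e+00, -1.69415005e-06,
        1.08859115e+00, -1.90162951e-02]), 'qvel': array([ 0.0001578 , -0.00028793, -0.00329141, -0.00091416, -0.00137919,
        0.00015471]), 'joint_torque': array([ 6.26580550e-04, -5.45612955e+01, -2.74327433e+01,  6.45602262e-02,
        1.87789119e-02, -2.70025419e-05]), 'ee_pos': array([ 204.65069755, -590.03458775,  222.01410707]), 'orientation': array([-3.09665543e+00, -5.21722297e-01,  3.05324596e-04]), 'ft_force': array([ 0.06116706, -0.42483368,  0.39970527]), 'moment': array([-0.01245868,  0.04911512, -0.00876696]), 'grasp_force': 0.0, 'width': 87.8468248487378}
```

View pics/top0.png

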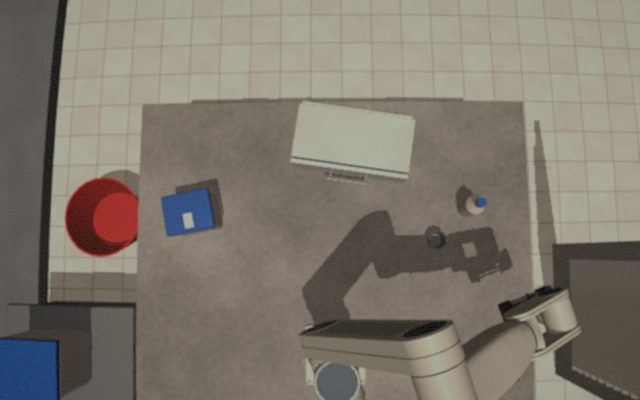

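View pics/side0.png

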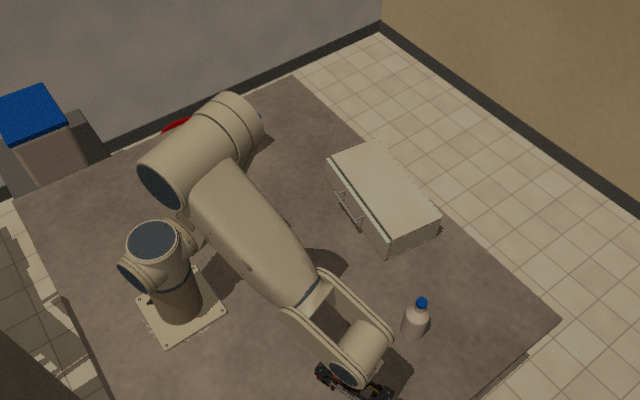

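The top view shows the cabinet (corners near (302,101), (414,116), (408,178), (291,162)) with its handle at about (346,178). The cup is near (435,238), the bottle at (478,204) and the tub at (188,212). I'll crop in for precise corners.

```bash
python3 - <<'E'
import cv2
im=cv2.imread("pics/top0.png")[90:200,280:425]
cv2.imwrite("pics/c0.png",cv2.resize(im,None,fx=5,fy=5,interpolation=cv2.INTER_CUBIC))
E
```

```text
(no output)
```

View pics/c0.png

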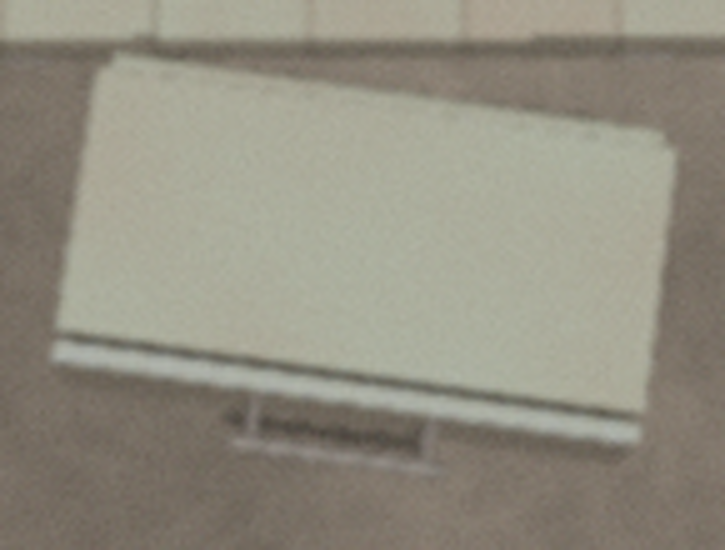

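```bash
python3 - <<'E'
from h import *
q=lambda u,v,z: atz("top",280+(u+.5)/5-.5,90+(v+.5)/5-.5,z)
for n,a,b,z in(("topfront",(60,331),(643,411),125),("panel",(52,362),(638,442),119),("handle",(237,444),(437,470),90),("back",(98,68),(676,150),125)):
    A,B=q(*a,z),q(*b,z); d=A-B
    print(n,A,B,"mid",(A+B)/2,"len",np.linalg.norm(d),"yaw",np.arctan2(-d[0],d[1]))
for n,u,v,z in(("cup",435,238,60),("bottlecap",481,202,200),("tub",188,212,175)): print(n,atz("top",u,v,z))
o=ctrl.get_obs(); print(R.from_rotvec(o["orientation"]).as_matrix().round(3))
E
```

```text
topfront [713.94014616 144.98408219 125.        ] [ 652.93415372 -266.34507393  125.        ] mid [683.43714994 -60.68049587 125.        ] len 415.82857741060457 yaw -0.14724092683583298
panel [692.84731319 151.11218049 119.        ] [ 631.72117842 -263.15095106  119.        ] mid [662.2842458  -56.01938528 119.        ] len 418.74854807582307 yaw -0.14649680559406683
handle [637.0912544   20.61993175  90.        ] [ 616.92179262 -122.58581769   90.        ] mid [627.00652351 -50.98294297  90.        ] len 144.61913380120282 yaw -0.13992219132770933
back [905.89576668 117.82483305 125.        ] [ 842.28576183 -296.18232915  125.        ] mid [874.09076425 -89.17874805 125.        ] len 418.86532808030177 yaw -0.15245252321106362
cup [ 419.92139342 -368.81536325   60.        ]
bottlecap [ 536.03759067 -499.34759575  200.        ]
tub [513.91401272 496.62897923 175.        ]
[[ 0.945  0.328 -0.   ]
 [ 0.328 -0.945  0.001]
 [ 0.    -0.001 -1.   ]]
```

```bash
cat >> h.py <<'E'
PSI=-0.147; O=np.array([767.5,-73.2])
def cab(x,y,z): # cabinet frame -> world
    c,s=np.cos(PSI),np.sin(PSI); return np.array([O[0]+c*x-s*y,O[1]+s*x+c*y,z])
def tocab(P):
    c,s=np.cos(PSI),np.sin(PSI); d=np.array(P)[:2]-O; return np.array([c*d[0]+s*d[1],-s*d[0]+c*d[1],P[2]])
def go(P,yaw=None): # tool-frame shift/turn to TCP P, tool down, tool y at world yaw
    o=ctrl.get_obs(); A=R.from_rotvec(o["orientation"]); M=A.as_matrix()
    out=(M.T@(np.array(P)-o["ee_pos"])).round(1).tolist()
    if yaw is not None:
        y=np.array([np.cos(yaw),np.sin(yaw),0]); z=np.array([0,0,-1.]); T=np.c_[np.cross(y,z),y,z]
        out=(out,(A.inv()*R.from_matrix(T)).as_rotvec().round(3).tolist())
    print("go",out,"from cab",tocab(o["ee_pos"]).round(1),"q",o["qpos"].round(2)); return out
E
python3 -c "
from h import *
go(cab(-142,0,180),PSI)"
```

```text
go ([575.2, -369.5, 42.5], [-0.001, -0.001, -1.09]) from cab [-481.1 -593.7  222. ] q [-1.26  0.42  1.63 -0.    1.09 -0.02]
```

```bash
r='{"xyz":[575,-370,42],"rot":[0,0,-1.09]}'; python3 -m inch '[{"xyz":[575,-370,42],"rot":[0,0,-1.09]},{"xyz":[575,-370,42],"rot":[0,0,-1.09]},{"xyz":[575,-370,42],"rot":[0,0,-1.09]},{"xyz":[575,-370,42],"rot":[0,0,-1.09]},{"xyz":[575,-370,42],"rot":[0,0,-1.09]},{"xyz":[575,-370,42],"rot":[0,0,-1.09]},{"xyz":[575,-370,42],"rot":[0,0,-1.09]},{"xyz":[575,-370,42],"rot":[0,0,-1.09]},{"xyz":[575,-370,42],"rot":[0,0,-1.09]},{"xyz":[575,-370,42],"rot":[0,0,-1.09]},{"xyz":[575,-370,42],"rot":[0,0,-1.09]},{"xyz":[575,-370,42],"rot":[0,0,-1.09]}]' 176
python3 -c "
from h import *
go(cab(-142,0,150),PSI)"
```

```text
t: 1.1
ee_pos: [513.6, -195.9, 191.7]
orientation: [-2.378, -2.052, 0.0]
ft_force: [0.7, -0.8, -0.3]
width: 27.6
grasp_force: 0.0
go ([158.5, 91.3, 41.7], [-0.0, -0.0, 0.0]) from cab [-233.2 -158.5  191.7] q [-0.39  0.35  1.82 -0.    0.97 -0.24]
```

```bash
python3 -m inch '[{"xyz":[155,90,41],"rot":[0,0,0]},{"xyz":[155,90,41],"rot":[0,0,0]},{"xyz":[155,90,41],"rot":[0,0,0]},{"xyz":[155,90,41],"rot":[0,0,0]},{"xyz":[155,90,41],"rot":[0,0,0]},{"xyz":[155,90,41],"rot":[0,0,0]},{"xyz":[155,90,41],"rot":[0,0,0]}]'
python3 -c "
from h import *
go(cab(-142,0,70),PSI); a=snap('top','t1.png');b=snap('side','s1.png')
print(proj('side',ctrl.get_obs()['ee_pos']),proj('top',ctrl.get_obs()['ee_pos']))
f=lambda im:cv2.resize(im[120:270,280:460],None,fx=3,fy=3,interpolation=cv2.INTER_CUBIC)
cv2.imwrite('pics/c1.png',cv2.resize(b[150:300,270:440],None,fx=4,fy=4,interpolation=cv2.INTER_CUBIC)[:,:,::-1])
"
```

```text
t: 1.68
ee_pos: [624.0, -57.3, 150.3]
orientation: [-2.376, -2.054, 0.002]
ft_force: [-0.4, 0.1, 0.6]
width: 27.0
grasp_force: 0.0
go ([5.3, 2.4, 80.3], [-0.002, 0.0, 0.002]) from cab [-144.3   -5.3  150.3] q [-0.11  0.51  1.67 -0.    0.96  0.04]
(np.float64(346.82770177360464), np.float64(198.8424383903201)) (np.float64(349.96328934254365), np.float64(179.47689998953396))
```

View pics/c1.png

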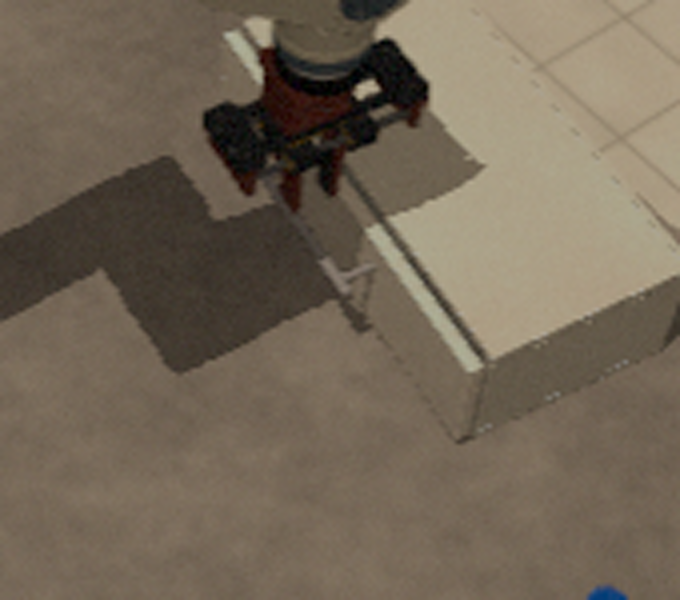

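The side crop shows the fingers (crop (290,195) and (328,185)) straddling the bar line above the handle. I'll go down onto it and close.

```bash
python3 -m inch '[{"xyz":[3,2,20],"rot":[0,0,0]},{"xyz":[5,2,35],"rot":[0,0,0]},{"xyz":[5,2,50],"rot":[0,0,0]},{"xyz":[5,2,60],"rot":[0,0,0]},{"xyz":[5,2,70],"rot":[0,0,0]},{"xyz":[5,2,78],"rot":[0,0,0]},{"xyz":[5,2,78],"rot":[0,0,0]}]'
python3 -m inch '[{"xyz":[0,0,0],"rot":[0,0,0]},{"xyz":[0,0,0],"rot":[0,0,0]},{"xyz":[0,0,0],"rot":[0,0,0]},{"xyz":[0,0,0],"rot":[0,0,0]},{"xyz":[0,0,0],"rot":[0,0,0]}]' 255
python3 -c "
from h import *
go(cab(-142,0,70),PSI)"
```

```text
t: 2.37
ee_pos: [626.2, -53.7, 71.7]
orientation: [-2.378, -2.05, 0.002]
ft_force: [0.0, -0.1, -0.2]
width: 27.3
grasp_force: 0.0
t: 2.78
ee_pos: [627.9, -53.1, 73.8]
orientation: [2.377, 2.052, 0.002]
ft_force: [-0.2, -0.5, 3.2]
width: 10.2
grasp_force: 30.0
go ([0.6, -1.0, 3.8], [0.002, 0.0, 0.0]) from cab [-141.    -0.6   73.8] q [-0.1   0.62  1.7  -0.    0.82  0.04]
```

```bash
python3 -m inch '[{"xyz":[0,-3,0],"rot":[0,0,0]},{"xyz":[0,-9,0],"rot":[0,0,0]},{"xyz":[0,-18,0],"rot":[0,0,0]},{"xyz":[0,-28,0],"rot":[0,0,0]},{"xyz":[0,-38,0],"rot":[0,0,0]},{"xyz":[0,-48,0],"rot":[0,0,0]},{"xyz":[0,-58,0],"rot":[0,0,0]},{"xyz":[0,-68,0],"rot":[0,0,0]},{"xyz":[0,-78,0],"rot":[0,0,0]},{"xyz":[0,-88,0],"rot":[0,0,0]},{"xyz":[0,-96,0],"rot":[0,0,0]},{"xyz":[0,-100,0],"rot":[0,0,0]}]'
python3 -m inch '[{"xyz":[0,-6,0],"rot":[0,0,0]},{"xyz":[0,-13,0],"rot":[0,0,0]},{"xyz":[0,-20,0],"rot":[0,0,0]},{"xyz":[0,-27,0],"rot":[0,0,0]},{"xyz":[0,-34,0],"rot":[0,0,0]},{"xyz":[0,-40,0],"rot":[0,0,0]},{"xyz":[0,-44,0],"rot":[0,0,0]},{"xyz":[0,-47,0],"rot":[0,0,0]},{"xyz":[0,-49,0],"rot":[0,0,0]},{"xyz":[0,-50,0],"rot":[0,0,0]},{"xyz":[0,-50,0],"rot":[0,0,0]},{"xyz":[0,-50,0],"rot":[0,0,0]}]'
python3 -c "
from h import *
go(cab(-290,0,70),PSI)"
```

```text
t: 3.78
ee_pos: [527.1, -37.7, 73.7]
orientation: [-2.379, -2.052, -0.001]
ft_force: [3.9, 2.7, 4.9]
width: 9.9
grasp_force: 30.0
t: 4.78
ee_pos: [481.0, -30.6, 73.8]
orientation: [2.376, 2.05, 0.007]
ft_force: [8.8, 3.3, -0.5]
width: 10.2
grasp_force: 30.0
go ([-0.2, -0.3, 3.8], [0.006, -0.001, -0.0]) from cab [-2.897e+02  2.000e-01  7.380e+01] q [-0.09  0.46  2.04  0.    0.64  0.06]
```

```bash
python3 -m inch '[{"xyz":[0,1,0],"rot":[0,0,0]},{"xyz":[0,1,0],"rot":[0,0,0]},{"xyz":[0,1,0],"rot":[0,0,0]}]' 176
python3 -m inch '[{"xyz":[0,0,-20],"rot":[0,0,0]},{"xyz":[0,0,-45],"rot":[0,0,0]},{"xyz":[0,0,-80],"rot":[0,0,0]},{"xyz":[0,-20,-115],"rot":[0,0,0]},{"xyz":[0,-40,-150],"rot":[0,0,0]},{"xyz":[0,-50,-160],"rot":[0,0,0]},{"xyz":[0,-50,-160],"rot":[0,0,0]}]' 0
python3 -c "
from h import *
print(ctrl.get_obs()['ee_pos'],ctrl.get_obs()['ft_force'])
b=snap('top','t2.png')
cv2.imwrite('pics/c2.png',cv2.resize(b[90:240,270:430],None,fx=4,fy=4,interpolation=cv2.INTER_CUBIC)[:,:,::-1])
for y in (118,0,-118): print(proj('top',cab(-155,y,108)),proj('top',cab(-155,y+31,108)))
"
```

```text
t: 5.03
ee_pos: [477.7, -31.0, 72.5]
orientation: [-2.377, -2.051, 0.004]
ft_force: [-0.3, 0.0, -0.1]
width: 25.7
grasp_force: 0.0
t: 5.62
ee_pos: [428.9, -23.7, 235.1]
orientation: [2.377, 2.051, 0.003]
ft_force: [0.8, 0.2, 0.2]
width: 70.3
grasp_force: 0.0
[428.94189309 -23.71704021 235.09734597] [0.80551854 0.24039333 0.17797538]
(np.float64(314.15060821623615), np.float64(179.35822158001824)) (np.float64(305.50494227874515), np.float64(178.17774840431693))
(np.float64(347.1130732975077), np.float64(183.87045596403522)) (np.float64(338.44887654509216), np.float64(182.6826396096608))
(np.float64(380.075632877404), np.float64(188.40105819005225)) (np.float64(371.4222540833857), np.float64(187.20989155576362))
```

View pics/c2.png

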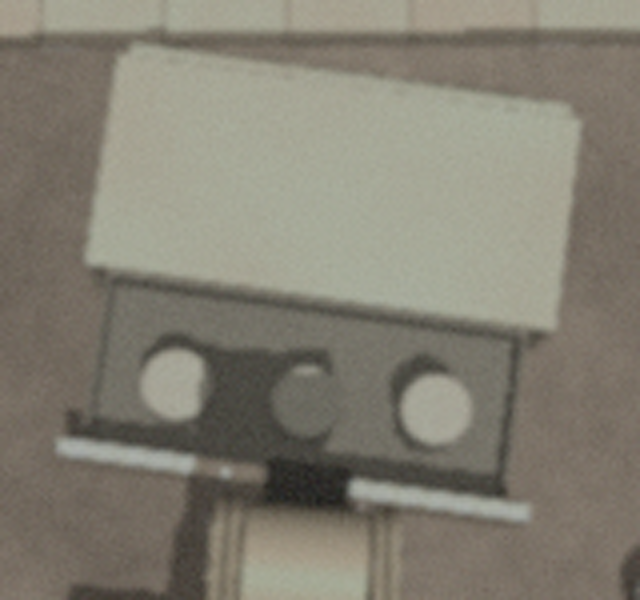

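The crop shows the drawer fully out with the lids at about crop (174,385), (305,402) and (435,410).

```bash
python3 - <<'E'
from h import *
for u,v in((174,385),(305,402),(435,410)):
    P=atz("top",270+(u+.5)/4-.5,90+(v+.5)/4-.5,108); c=tocab(P); print(P.round(1),(c+[155,0,0]).round(1))
go(cab(-190,119,240),PSI+np.pi/2); 
E
```

```text
[608.2  70.  108. ] [-23.6 118.3 108. ]
[591.9 -45.8 108. ] [-22.7   1.4 108. ]
[ 583.7 -160.9  108. ] [ -14.  -113.7  108. ]
go ([119.6, 151.6, -6.2], [0.001, 0.001, -1.571]) from cab [-341.6   -0.7  233.6] q [-0.08  0.11  2.03 -0.    1.    0.06]
```

```bash
python3 -c "
from h import *
go([608.2,70,150],PSI+np.pi/2)"
python3 -m inch '[{"xyz":[20,30,0],"rot":[0,0,-0.12]},{"xyz":[40,60,0],"rot":[0,0,-0.25]},{"xyz":[60,90,10],"rot":[0,0,-0.4]},{"xyz":[118,163,30],"rot":[0,0,-1.571]},{"xyz":[118,163,50],"rot":[0,0,-1.571]},{"xyz":[118,163,60],"rot":[0,0,-1.571]},{"xyz":[118,163,80],"rot":[0,0,-1.571]},{"xyz":[118,163,80],"rot":[0,0,-1.571]},{"xyz":[118,163,80],"rot":[0,0,-1.571]},{"xyz":[118,163,80],"rot":[0,0,-1.571]},{"xyz":[118,163,80],"rot":[0,0,-1.571]},{"xyz":[118,163,80],"rot":[0,0,-1.571]}]' 0
python3 -c "
from h import *
go([608.2,70,150],PSI+np.pi/2)"
```

```text
go ([119.0, 162.9, 83.8], [0.001, 0.001, -1.571]) from cab [-341.6   -0.7  233.6] q [-0.08  0.11  2.03 -0.    1.    0.06]
t: 6.67
ee_pos: [607.8, 68.8, 149.8]
orientation: [-0.339, -3.119, 0.002]
ft_force: [0.5, 0.5, 0.0]
width: 88.0
grasp_force: 0.0
go ([-0.1, 1.3, -0.2], [-0.001, -0.004, -0.07]) from cab [-178.8  117.   149.8] q [ 0.09  0.49  1.71 -0.    0.94 -1.26]
```

```bash
python3 -m inch '[{"xyz":[0,1,15],"rot":[0,0,-0.07]},{"xyz":[0,1,35],"rot":[0,0,-0.07]},{"xyz":[0,1,55],"rot":[0,0,-0.07]},{"xyz":[0,1,72],"rot":[0,0,-0.07]},{"xyz":[0,1,84],"rot":[0,0,-0.07]},{"xyz":[0,1,90],"rot":[0,0,-0.07]},{"xyz":[0,1,91],"rot":[0,0,-0.07]},{"xyz":[0,1,91],"rot":[0,0,-0.07]},{"xyz":[0,1,91],"rot":[0,0,-0.07]}]' 0
python3 -m inch '[{"xyz":[0,0,0],"rot":[0,0,0]},{"xyz":[0,0,0],"rot":[0,0,0]},{"xyz":[0,0,0],"rot":[0,0,0]},{"xyz":[0,0,0],"rot":[0,0,0]},{"xyz":[0,0,0],"rot":[0,0,0]},{"xyz":[0,0,0],"rot":[0,0,0]}]' 255
python3 -m inch '[{"xyz":[0,0,-4],"rot":[0,0,0]},{"xyz":[0,0,-12],"rot":[0,0,0]},{"xyz":[0,0,-22],"rot":[0,0,0]},{"xyz":[0,0,-30],"rot":[0,0,0]},{"xyz":[0,0,-35],"rot":[0,0,0]},{"xyz":[0,0,-35],"rot":[0,0,0]},{"xyz":[0,0,-35],"rot":[0,0,0]},{"xyz":[0,0,-35],"rot":[0,0,0]},{"xyz":[0,0,-35],"rot":[0,0,0]},{"xyz":[0,0,-35],"rot":[0,0,0]}]'
for i in 1 2 3; do python3 -m inch '[{"xyz":[0,0,0],"rot":[0,0,0]}]' | grep -E 'ft|ee|width'; done
```

```text
t: 7.42
ee_pos: [609.7, 70.0, 62.4]
orientation: [0.24, 3.132, 0.0]
ft_force: [-0.1, 0.3, -0.1]
width: 87.8
grasp_force: 0.0
t: 7.92
ee_pos: [609.6, 70.2, 62.6]
orientation: [0.24, 3.131, 0.001]
ft_force: [-0.5, 1.5, 3.7]
width: 61.9
grasp_force: 30.0
t: 8.75
ee_pos: [608.8, 69.9, 96.6]
orientation: [-0.24, -3.132, 0.0]
ft_force: [-0.2, 0.5, -2.0]
width: 61.5
grasp_force: 30.0
ee_pos: [608.9, 69.9, 96.6]
ft_force: [0.4, 0.0, -3.2]
width: 61.9
ee_pos: [609.0, 69.9, 96.7]
ft_force: [1.5, 0.5, -2.4]
width: 61.7
ee_pos: [609.1, 70.0, 96.8]
ft_force: [0.2, 0.4, -2.8]
width: 61.6
```

```bash
python3 -m inch '[{"xyz":[0,0,6],"rot":[0,0,0]},{"xyz":[0,0,14],"rot":[0,0,0]},{"xyz":[0,0,22],"rot":[0,0,0]},{"xyz":[0,0,28],"rot":[0,0,0]},{"xyz":[0,0,32],"rot":[0,0,0]},{"xyz":[0,0,34],"rot":[0,0,0]},{"xyz":[0,0,35],"rot":[0,0,0]},{"xyz":[0,0,35],"rot":[0,0,0]},{"xyz":[0,0,35],"rot":[0,0,0]}]'
python3 -m inch '[{"xyz":[0,0,0],"rot":[0,0,0]},{"xyz":[0,0,0],"rot":[0,0,0]},{"xyz":[0,0,0],"rot":[0,0,0]},{"xyz":[0,0,0],"rot":[0,0,0]},{"xyz":[0,0,0],"rot":[0,0,0]},{"xyz":[0,0,0],"rot":[0,0,0]}]' 0
python3 -m inch '[{"xyz":[0,0,-20],"rot":[0,0,0]},{"xyz":[0,0,-50],"rot":[0,0,0]},{"xyz":[0,0,-85],"rot":[0,0,0]},{"xyz":[0,0,-95],"rot":[0,0,0]},{"xyz":[0,0,-95],"rot":[0,0,0]}]'
python3 -c "
from h import *
go([592,-45.8,150],PSI+np.pi/2)"
```

```text
t: 9.75
ee_pos: [609.6, 69.7, 62.6]
orientation: [0.24, 3.132, -0.0]
ft_force: [-1.6, -2.3, 4.1]
width: 61.5
grasp_force: 30.0
t: 10.25
ee_pos: [609.2, 70.0, 61.9]
orientation: [-0.24, -3.132, -0.0]
ft_force: [-0.2, 0.6, -0.4]
width: 87.9
grasp_force: 0.0
t: 10.67
ee_pos: [611.4, 70.2, 160.4]
orientation: [0.239, 3.126, 0.002]
ft_force: [0.9, -0.4, -0.2]
width: 87.8
grasp_force: 0.0
go ([1.5, -117.6, 10.2], [0.002, 0.006, -0.006]) from cab [-175.5  119.   160.4] q [ 0.09  0.48  1.7   0.    0.95 -1.32]
```

```bash
python3 -m inch '[{"xyz":[0,-20,0],"rot":[0,0,0]},{"xyz":[0,-55,0],"rot":[0,0,0]},{"xyz":[0,-90,0],"rot":[0,0,0]},{"xyz":[1,-112,0],"rot":[0,0,0]},{"xyz":[1,-118,10],"rot":[0,0,0]},{"xyz":[1,-118,10],"rot":[0,0,0]},{"xyz":[1,-118,10],"rot":[0,0,0]},{"xyz":[1,-118,10],"rot":[0,0,0]}]'
python3 -c "
from h import *
go([592,-45.8,60],PSI+np.pi/2)"
```

```text
t: 11.33
ee_pos: [590.0, -45.4, 146.1]
orientation: [-0.239, -3.131, -0.0]
ft_force: [-0.5, 0.3, -0.0]
width: 88.2
grasp_force: 0.0
go ([-2.1, -0.1, 86.1], [0.0, -0.001, -0.005]) from cab [-179.6    1.5  146.1] q [-0.1   0.47  1.76  0.    0.91 -1.52]
```

```bash
python3 -m inch '[{"xyz":[-1,0,15],"rot":[0,0,0]},{"xyz":[-2,0,35],"rot":[0,0,0]},{"xyz":[-2,0,55],"rot":[0,0,0]},{"xyz":[-2,0,70],"rot":[0,0,0]},{"xyz":[-2,0,80],"rot":[0,0,0]},{"xyz":[-2,0,85],"rot":[0,0,0]},{"xyz":[-2,0,85],"rot":[0,0,0]},{"xyz":[-2,0,85],"rot":[0,0,0]}]' 0
python3 -m inch '[{"xyz":[0,0,0],"rot":[0,0,0]},{"xyz":[0,0,0],"rot":[0,0,0]},{"xyz":[0,0,0],"rot":[0,0,0]},{"xyz":[0,0,0],"rot":[0,0,0]},{"xyz":[0,0,0],"rot":[0,0,0]},{"xyz":[0,0,0],"rot":[0,0,0]}]' 255
python3 -m inch '[{"xyz":[0,0,-4],"rot":[0,0,0]},{"xyz":[0,0,-12],"rot":[0,0,0]},{"xyz":[0,0,-22],"rot":[0,0,0]},{"xyz":[0,0,-30],"rot":[0,0,0]},{"xyz":[0,0,-35],"rot":[0,0,0]},{"xyz":[0,0,-35],"rot":[0,0,0]},{"xyz":[0,0,-35],"rot":[0,0,0]},{"xyz":[0,0,-35],"rot":[0,0,0]},{"xyz":[0,0,-35],"rot":[0,0,0]},{"xyz":[0,0,-35],"rot":[0,0,0]}]'
for i in 1 2 3; do python3 -m inch '[{"xyz":[0,0,0],"rot":[0,0,0]}]' | grep -E 'ft|ee|width'; done
```

```text
t: 12.0
ee_pos: [592.6, -46.4, 62.3]
orientation: [0.239, 3.132, 0.0]
ft_force: [-0.4, -0.4, -0.7]
width: 88.0
grasp_force: 0.0
t: 12.5
ee_pos: [592.6, -46.7, 62.6]
orientation: [0.24, 3.131, 0.0]
ft_force: [-0.1, 2.1, 5.3]
width: 61.9
grasp_force: 30.0
t: 13.33
ee_pos: [591.9, -46.8, 96.6]
orientation: [-0.24, -3.132, -0.0]
ft_force: [0.0, 1.2, -1.6]
width: 62.1
grasp_force: 30.0
ee_pos: [591.9, -46.8, 96.6]
ft_force: [0.5, -0.4, -2.1]
width: 61.5
ee_pos: [592.1, -46.8, 96.7]
ft_force: [-0.2, -0.5, -1.4]
width: 61.6
ee_pos: [592.1, -46.8, 96.8]
ft_force: [0.3, -1.2, -2.0]
width: 61.6
```

Middle tin: about 1.8 N. Put it back, then the right one.

```bash
python3 -m inch '[{"xyz":[0,0,6],"rot":[0,0,0]},{"xyz":[0,0,14],"rot":[0,0,0]},{"xyz":[0,0,22],"rot":[0,0,0]},{"xyz":[0,0,28],"rot":[0,0,0]},{"xyz":[0,0,32],"rot":[0,0,0]},{"xyz":[0,0,34],"rot":[0,0,0]},{"xyz":[0,0,35],"rot":[0,0,0]},{"xyz":[0,0,35],"rot":[0,0,0]},{"xyz":[0,0,35],"rot":[0,0,0]}]'
python3 -m inch '[{"xyz":[0,0,0],"rot":[0,0,0]},{"xyz":[0,0,0],"rot":[0,0,0]},{"xyz":[0,0,0],"rot":[0,0,0]},{"xyz":[0,0,0],"rot":[0,0,0]},{"xyz":[0,0,0],"rot":[0,0,0]},{"xyz":[0,0,0],"rot":[0,0,0]}]' 0
python3 -m inch '[{"xyz":[0,0,-20],"rot":[0,0,0]},{"xyz":[0,0,-50],"rot":[0,0,0]},{"xyz":[0,0,-85],"rot":[0,0,0]},{"xyz":[0,0,-90],"rot":[0,0,0]},{"xyz":[0,0,-90],"rot":[0,0,0]},{"xyz":[0,0,-90],"rot":[0,0,0]}]'
python3 -c "
from h import *
go([583.7,-160.9,150],PSI+np.pi/2)"
```

```text
t: 14.33
ee_pos: [592.8, -47.0, 62.6]
orientation: [0.24, 3.131, -0.0]
ft_force: [-1.0, 0.4, 5.3]
width: 61.4
grasp_force: 30.0
t: 14.83
ee_pos: [592.1, -46.8, 61.9]
orientation: [-0.24, -3.132, -0.0]
ft_force: [-0.2, -1.1, 0.7]
width: 88.0
grasp_force: 0.0
t: 15.33
ee_pos: [592.0, -46.8, 151.9]
orientation: [0.24, 3.132, 0.0]
ft_force: [-0.1, 0.3, -0.6]
width: 87.7
grasp_force: 0.0
go ([-9.2, -114.0, 1.9], [0.0, 0.0, -0.006]) from cab [-177.5    0.4  151.9] q [-0.1   0.47  1.75  0.    0.92 -1.52]
```

```bash
python3 -m inch '[{"xyz":[-2,-20,0],"rot":[0,0,0]},{"xyz":[-5,-55,0],"rot":[0,0,0]},{"xyz":[-8,-90,0],"rot":[0,0,0]},{"xyz":[-9,-110,0],"rot":[0,0,0]},{"xyz":[-9,-114,0],"rot":[0,0,0]},{"xyz":[-9,-114,0],"rot":[0,0,0]},{"xyz":[-9,-114,0],"rot":[0,0,0]}]'
python3 -c "
from h import *
go([583.7,-160.9,60],PSI+np.pi/2)"
```

```text
t: 15.92
ee_pos: [582.9, -160.2, 150.6]
orientation: [-0.24, -3.13, -0.001]
ft_force: [-0.1, -0.1, 0.5]
width: 87.9
grasp_force: 0.0
go ([-1.1, -0.7, 90.6], [0.001, -0.002, -0.006]) from cab [-169.9 -113.1  150.6] q [-0.29  0.48  1.73  0.    0.94 -1.71]
```

```bash
python3 -m inch '[{"xyz":[0,0,15],"rot":[0,0,0]},{"xyz":[0,-1,35],"rot":[0,0,0]},{"xyz":[0,-1,55],"rot":[0,0,0]},{"xyz":[0,-1,72],"rot":[0,0,0]},{"xyz":[0,-1,84],"rot":[0,0,0]},{"xyz":[0,-1,89],"rot":[0,0,0]},{"xyz":[0,-1,89],"rot":[0,0,0]},{"xyz":[0,-1,89],"rot":[0,0,0]}]' 0
python3 -m inch '[{"xyz":[0,0,0],"rot":[0,0,0]},{"xyz":[0,0,0],"rot":[0,0,0]},{"xyz":[0,0,0],"rot":[0,0,0]},{"xyz":[0,0,0],"rot":[0,0,0]},{"xyz":[0,0,0],"rot":[0,0,0]},{"xyz":[0,0,0],"rot":[0,0,0]}]' 255
python3 -m inch '[{"xyz":[0,0,-4],"rot":[0,0,0]},{"xyz":[0,0,-12],"rot":[0,0,0]},{"xyz":[0,0,-22],"rot":[0,0,0]},{"xyz":[0,0,-30],"rot":[0,0,0]},{"xyz":[0,0,-35],"rot":[0,0,0]},{"xyz":[0,0,-35],"rot":[0,0,0]},{"xyz":[0,0,-35],"rot":[0,0,0]},{"xyz":[0,0,-35],"rot":[0,0,0]},{"xyz":[0,0,-35],"rot":[0,0,0]},{"xyz":[0,0,-35],"rot":[0,0,0]}]'
for i in 1 2 3; do python3 -m inch '[{"xyz":[0,0,0],"rot":[0,0,0]}]' | grep -E 'ft|ee|width'; done
```

```text
t: 16.58
ee_pos: [583.9, -161.4, 63.3]
orientation: [0.239, 3.132, 0.0]
ft_force: [0.5, 0.4, -0.2]
width: 87.9
grasp_force: 0.0
t: 17.08
ee_pos: [584.2, -161.5, 63.8]
orientation: [0.24, 3.131, 0.001]
ft_force: [-0.0, 4.9, 6.3]
width: 61.6
grasp_force: 30.0
t: 17.92
ee_pos: [583.3, -161.8, 97.6]
orientation: [-0.24, -3.132, -0.0]
ft_force: [0.3, 0.0, -4.5]
width: 61.1
grasp_force: 30.0
ee_pos: [583.3, -161.8, 97.6]
ft_force: [1.0, 0.6, -4.7]
width: 61.5
ee_pos: [583.4, -161.8, 97.7]
ft_force: [-0.1, -0.7, -4.3]
width: 61.6
ee_pos: [583.5, -161.8, 97.9]
ft_force: [-0.4, 0.1, -4.2]
width: 61.5
```

The right tin reads 4.4 N, against 2.6 N left and 1.8 N middle, so it is the heaviest. I'll raise it straight up.

```bash
python3 -m inch '[{"xyz":[0,0,-6],"rot":[0,0,0]},{"xyz":[0,0,-18],"rot":[0,0,0]},{"xyz":[0,0,-36],"rot":[0,0,0]},{"xyz":[0,0,-56],"rot":[0,0,0]},{"xyz":[0,0,-76],"rot":[0,0,0]},{"xyz":[0,0,-96],"rot":[0,0,0]},{"xyz":[0,0,-116],"rot":[0,0,0]},{"xyz":[0,0,-136],"rot":[0,0,0]},{"xyz":[0,0,-154],"rot":[0,0,0]},{"xyz":[0,0,-166],"rot":[0,0,0]},{"xyz":[0,0,-173],"rot":[0,0,0]},{"xyz":[0,0,-175],"rot":[0,0,0]}]'
python3 -m inch '[{"xyz":[0,0,0],"rot":[0,0,0]},{"xyz":[0,0,0],"rot":[0,0,0]},{"xyz":[0,0,0],"rot":[0,0,0]},{"xyz":[0,0,0],"rot":[0,0,0]},{"xyz":[0,0,0],"rot":[0,0,0]},{"xyz":[0,0,0],"rot":[0,0,0]},{"xyz":[0,0,0],"rot":[0,0,0]},{"xyz":[0,0,0],"rot":[0,0,0]}]'
python3 -c "
from h import *
a=snap('top','t3.png');b=snap('side','s3.png')
f=lambda im:cv2.resize(im,(400,500),interpolation=cv2.INTER_CUBIC)
cv2.imwrite('pics/c3.png',np.hstack([f(a[80:280,270:430]),f(b[110:310,280:440])])[:,:,::-1])"
```

```text
t: 19.17
ee_pos: [584.1, -162.0, 274.8]
orientation: [0.24, 3.13, -0.001]
ft_force: [0.9, 0.1, -5.2]
width: 61.5
grasp_force: 30.0
t: 19.83
ee_pos: [583.6, -161.9, 272.9]
orientation: [-0.24, -3.132, -0.0]
ft_force: [0.1, -0.2, -4.6]
width: 61.5
grasp_force: 30.0
```

View pics/c3.png

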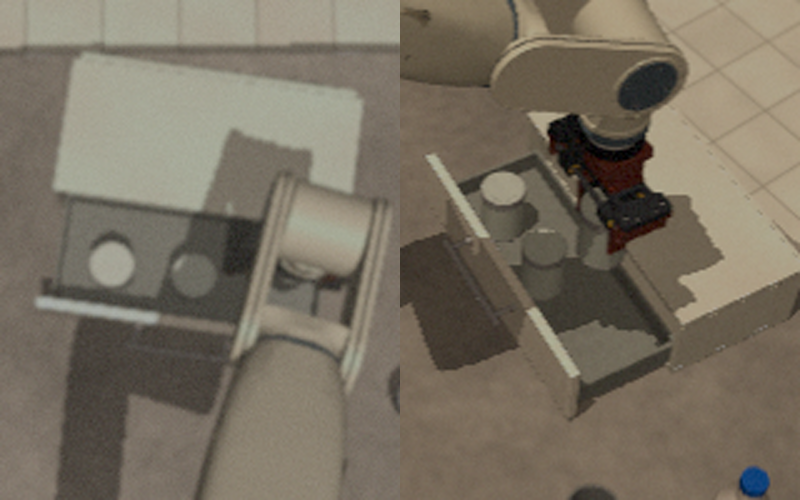

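The left and middle tins stand upright in the open drawer (side half, (503,205) and (545,265)). The right tin hangs upright in the gripper at (600,240), and the cup and bottle look untouched.

```bash
python3 -c "
from workcell import ctrl
print(ctrl.close_job())"
```

```text
the job is handed in; nothing more can be done
None
```

The job is handed in, with no verdict returned: the drawer is open to its stop, and the right-hand tin weighed heaviest (4.4 N against 2.6 N left and 1.8 N middle) and is held upright about 22 cm above the counter, with the other two standing in the drawer.

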